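# Sweep the stray pattern weights into their parking bay

### The job

Clear the pressing table: with the fingers as a broom, gently sweep the three loose steel disc weights along the table into the open-mouthed fence bay, until each lies flat and completely inside, past the mouth. Only push them: do not pinch them, lift them, or ram them hard against the fence. Leave everything else on the table where it stands.

Things in the scene. Friction and masses are not known exactly. Their poses are not given: they have to be found in the camera images.
- bay: fixed, floorless parking bay: a U of aluminium fence on the table, 25 mm high and 6 mm thick, around a flush dark flat patch level with the table (no sill). Inside 170 mm wide and 150 mm deep. Origin on the table at the middle of the open mouth line; its +y axis leads straight into the bay (fence back at y = 150 mm), its x axis runs along the mouth (side fences at x = -85 and +85 mm). The mouth faces roughly to the robot's right (world -y), turned up to 0.3 rad
- weight_a: loose plain steel disc with a small dark round inlay on top, 50 mm across, 18 mm high, about 0.27 kg, lying flat on the table, on the robot's right, nearest the robot of the three; identical to the other two; origin at the centre of its underside (yaw has no meaning)
- weight_b: loose plain steel disc with a small dark round inlay on top, 50 mm across, 18 mm high, about 0.27 kg, lying flat on the table, on the robot's right, farthest from the robot of the three; identical to the other two; origin at the centre of its underside (yaw has no meaning)
- weight_c: loose plain steel disc with a small dark round inlay on top, 50 mm across, 18 mm high, about 0.27 kg, lying flat on the table, between the other two in x, and nearest the bay mouth; identical to the other two; origin at the centre of its underside (yaw has no meaning)
- reel: bystander: upright thread reel with blue thread, 42 mm across, 50 mm high, standing among the weights on the side away from the bay; origin at the centre of its underside
- tape: bystander: white flat round tape-measure case with a grey disc on top, 60 mm across, 22 mm high; origin at the centre of its underside
- stamp: bystander: black block 45 x 85 x 30 mm (x, y, z) with a bright plate on top; origin at the centre of its underside
- pinbox: bystander: closed white pin box 60 x 60 x 28 mm; origin at the centre of its underside
- spray: bystander: standing white bottle with blue cap, 64 mm across, 150 mm high; origin at the centre of its underside

How it is judged (in metres and radians):
At the end, for the whole second after the job is handed in: All three discs lie flat (underside within 4 mm of the table, tilt under 0.1 rad) and at rest in the bay, each centre at least 22 mm past the mouth line (the whole disc inside, to within 3 mm) and between the fences (y of weight_a in the frame of bay between 0.022 and 0.15 m and x of weight_a in the frame of bay between -0.07 and 0.07 m and height (world z) of each of weight_a, weight_b, weight_c below 0.004 m and angle between each of weight_a, weight_b, weight_c's own z axis and vertical below 0.1 rad and linear speed of each of weight_a, weight_b, weight_c below 0.02 m/s and y of weight_b in the frame of bay between 0.022 and 0.15 m and x of weight_b in the frame of bay between -0.07 and 0.07 m and y of weight_c in the frame of bay between 0.022 and 0.15 m and x of weight_c in the frame of bay between -0.07 and 0.07 m); the robot touches nothing.
It fails at once if a weight is lifted off the table (over 8 mm) (height (world z) of any of weight_a, weight_b, weight_c above 0.008 m).
It fails at once if a weight is pinched or rammed (fingers press on it with over 30 N) (contact force between the fingers and weight_a above 30 N or contact force between the fingers and weight_b above 30 N or contact force between the fingers and weight_c above 30 N).
It fails at once if a bystander is moved by more than 10 mm (distance of any of reel, tape, stamp, pinbox, spray from where it was at the start of the episode above 0.01 m).
It also fails if it takes over 72 s, if anything falls off the work surface, if the arm or the gripper's body presses on something with over 40 N, if the wrist force passes 120 N, or if a joint passes its speed limit or range.

### The arm

A 7-joint arm with a two-finger parallel gripper is mounted at the origin on the work surface. World frame = base frame: x ahead of the robot, y to its left, z up, the work surface at z = 0. Lengths are in m, angles in degrees, forces in N, time in s.
With the tool pointing down it reaches from about 0.4 to 0.85 m from the base axis. Payload 4.5 kg.
Tool frame: the origin (TCP) lies at the centre of the arm's flange, where the gripper is bolted on; the fingertips stand 173 mm ahead of it and the grasp point (between the pads) lies 155 mm ahead of it (bot.nose_length is the distance from the TCP to the fingertips, in m); z points along the fingers, y is the direction in which the jaws open and shut (so a half turn about z gives the same grasp; the last joint's range is limited). The gripper opens to 85 mm and grips with 20 to 120 N. Pads are 22 mm wide; open, the fingers measure 114 mm over their backs; the gripper's body (76 mm by 85 mm) begins 54 mm behind the grasp point. The pads swing forward as they close: fully open they stand 13 mm farther back than shut.
Start: joints at [68.572, 39.483, -11.15, 89.685, 9.013, 51.709, -12.324], TCP at [0.248, -0.574, 0.405] pointing down, gripper open.
Joint ranges: [-172.22, 172.22], [-26.19, 119.32], [-84.43, 86.54], [7.71, 146.69], [-57.33, 237.33], [2.42, 119.75], [-152.13, 152.13]. Speed limits (degrees/s): [147.25, 147.25, 180, 180, 180, 180, 180].

### API

Orientations are given as [roll, pitch, yaw] about the fixed x, y, z axes, in that order (R = Rz(yaw) Ry(pitch) Rx(roll)).
In Python, from rig import bot gives the robot as it stands.
- The arm moves only by the tool apply_moves, never from a script. Its argument "commands" is a list of rows, each an object of numbers: "fingers": the finger opening in m, from 0 to 0.0854; "dx", "dy", "dz": the shift along the world's x, y, z in m; "turn": the turn about the world's z in degrees. A call has 1 to 20 rows; each row is the pose to reach, as a shift and turn from the pose measured when the call began; what a row does not reach only later rows make up. A row lasts 1/12 s, in which the tool goes at most 41.7 mm and 7.16 degrees, less where a joint would pass 70% of its speed; a pose out of reach is approached as far as the arm can. A call with a gripper value outside its range is refused whole. The fingers move at their own pace and stop on an object; "newtons" is the grip in N (left out, the last holds). Time passes only in rows, so rows that repeat a pose let the fingers close. It gives the time, the measured TCP pose, the force and the opening at its end, in the units of the state.
- bot.get_obs(): the state, without advancing time (a new reading comes with each control period).
- bot.capture(name): name is "scene" or "side" or "wrist"; returns a dict with "pixels" (480x640x3 uint8, blue, green, red), "depth" (480x640 float32, m along the optical axis (not along the pixel's ray), 0 where there is no reading), "fovy" (degrees; the focal length in pixels is half the picture's height over the tangent of half this angle, whatever the lens; pixels are square), "cx", "cy" (the principal point, pixels), "dist" ([k1, k2, p1, p2, k3] as OpenCV has them; the pictures are not rectified), "xyz" and "rotation" of the camera in the world. Camera axes: x right, y up, looking along -z (the intrinsics and any distortion apply to the point x, -y, -z); pixel columns grow to the right and rows downward; lengths in m; the calibration is good to about 2 mm. A picture is of the moment at which its call begins.
- bot.close_job(): hands the job in, once; it reports no verdict.
Trained networks look in a picture, given as the dict that the camera call returned (one of the last four; its "shot" number tells which), for a name from the list of things; names that differ only in an ending like _2 or _b are one class to them, and where a whole thing is asked for, a point or a joint stands for the part that bears it (a point fixed in the world has none). Each returns a list of dicts, best first, with "confidence" (0 to 1); they miss things now and then, are a little off and sometimes report something else, mostly with a low value. They report only what shows in the picture. A call takes as long as a camera call.
- bot.boxes_of(picture, label): "position" ([x, y, z] in m, in the coordinates of the camera as it stood for that picture, good to about 4 mm: the middle of the surface that is visible of it).
- bot.silhouettes(picture, label): "pixels" (480x640 bool, what is visible of it).
- bot.pinpoint(picture, label): "position" ([x, y, z] in m, in the coordinates of the camera as it stood for that picture, good to about 4 mm: a listed point, or the origin of a listed thing).
The state is a dict: "t": time; "qpos": joint angles; "qd": joint speeds; "tau": joint torques, N m; "position": TCP position; "tcp_rot": TCP orientation; "force": force on the tool from outside, world axes, zero at the start; "wrist_torque": the same for the moment, N m; "gripper_width": finger opening in m.
Only numpy, scipy, OpenCV 4.12 (cv2) and the standard library are available. Lean on these libraries where they do the work, as an engineer would, in place of code of your own. Each camera call takes 0.05 s, during which the arm holds its last target.

## Working session

There is one attempt and no reset: what is moved stays moved. The work goes in short steps, Python scripts to look and compute and a tool call to move; the robot and the scene stay as the last step left them, time stands still between calls to the robot, and variables do not carry over. Pictures are saved under pics/ and viewed, and the job is handed in when it is done.

Besides the shell and the picture viewer there is one more tool, called after "Emit:" as name(argument=value, ...), one argument or row to a line, values as JSON. apply_moves: Moves the arm, as the interface text tells. Its arguments: {"type":"object","properties":{"commands":{"type":"array","items":{"type":"object","properties":{"fingers":{"type":"number"},"dx":{"type":"number"},"dy":{"type":"number"},"dz":{"type":"number"},"turn":{"type":"number"}}}},"newtons":{"type":"number"}},"required":["commands"]}

```bash
ls; mkdir -p pics; cat > h.py <<'E'
import numpy as np, cv2
from rig import bot
def K(p):
    f=240/np.tan(np.radians(p['fovy'])/2); return np.array([[f,0,p['cx']],[0,f,p['cy']],[0,0,1.]])
def Rm(p):
    R=np.array(p['rotation'],float)
    if R.shape==(3,3): return R
    from scipy.spatial.transform import Rotation as Q
    return Q.from_euler('xyz',R,degrees=True).as_matrix()
def w(p,c): return Rm(p)@np.array(c)+np.array(p['xyz'])
def ray(p,uv,z):
    q=cv2.undistortPoints(np.array(uv,float).reshape(-1,1,2),K(p),np.array(p['dist'],float)).reshape(-1,2)
    d=np.c_[q[:,0],-q[:,1],-np.ones(len(q))]@Rm(p).T
    o=np.array(p['xyz']); return o+d*((z-o[2])/d[:,2])[:,None]
def proj(p,P):
    c=(np.atleast_2d(P)-np.array(p['xyz']))@Rm(p)
    c=c*[1,-1,-1]
    return cv2.projectPoints(c.reshape(-1,1,3),np.zeros(3),np.zeros(3),K(p),np.array(p['dist'],float))[0].reshape(-1,2)
E
python3 - <<'E'
from h import *
o=bot.get_obs();print(o)
for n in ['scene','side','wrist']:
    p=bot.capture(n);cv2.imwrite(f'pics/{n}0.png',p['pixels']);print(n,p['xyz'],p['rotation'],p['fovy'],p['dist'])
    for l in ['bay','weight_a','reel','tape','stamp','pinbox','spray']:
        for d in bot.pinpoint(p,l)[:4]: print(l,w(p,d['position']).round(3),round(d['confidence'],2))
E
```

```text
pics
{'t': 0.0, 'qpos': array([ 68.57074134,  39.53367404, -11.14387206,  89.74519973,
         9.01088563,  51.70770614, -12.32521784]), 'qd': array([-0.05211031,  0.00176976,  0.05170038, -0.00474995,  0.04788355,
       -0.0432267 ,  0.05257514]), 'tau': array([-3.48625726e-04, -5.39604521e+01, -1.26706313e+00, -1.58540028e+01,
        8.99743172e-03,  9.50084534e-03, -1.34746656e-05]), 'position': array([ 0.24771773, -0.57345624,  0.40387644]), 'tcp_rot': array([-1.79895236e+02,  6.61175500e-03,  2.33680195e+01]), 'force': array([ 0.56625787,  0.22751918, -0.62104258]), 'wrist_torque': array([0.01591779, 0.02508632, 0.005055  ]), 'gripper_width': 0.0855021004098982}
scene [ 1.25811043 -0.05670112  0.81826604] [42.38447093  0.31410754 94.54486747] 50.74539443369551 [-0.09665393  0.          0.          0.          0.        ]
bay [ 0.579  0.193 -0.003] 0.57
weight_a [ 0.558 -0.023  0.001] 0.95
weight_a [ 0.623 -0.142 -0.006] 0.75
weight_a [ 0.454 -0.167  0.005] 0.56
reel [ 0.548 -0.206  0.003] 0.82
tape [0.721 0.009 0.004] 0.7
tape [ 0.548 -0.203  0.002] 0.55
tape [ 0.559 -0.021  
[... 158 characters left out ...]
.454 -0.164  0.003] 0.58
spray [ 0.558 -0.023 -0.001] 0.17
side [0.33188042 0.53331697 0.42898464] [  60.28216824   -0.56435579 -159.98997306] 57.22359905062371 [-0.01923205  0.          0.          0.          0.        ]
bay [ 0.583  0.193 -0.001] 0.84
weight_a [ 0.453 -0.163 -0.001] 0.88
weight_a [ 0.558 -0.022 -0.004] 0.73
reel [ 0.553 -0.204  0.001] 0.58
reel [ 0.583  0.193 -0.001] 0.23
stamp [ 0.374 -0.313  0.002] 0.94
stamp [ 0.488 -0.377  0.002] 0.35
pinbox [ 0.668 -0.369  0.002] 0.76
spray [ 0.619 -0.136 -0.005] 0.65
wrist [ 0.31007292 -0.54698748  0.37388675] [-1.55900199e+01  2.90582514e-02 -6.66754183e+01] 64.16385939038926 [0.01465963 0.         0.         0.         0.        ]
```

View pics/scene0.png

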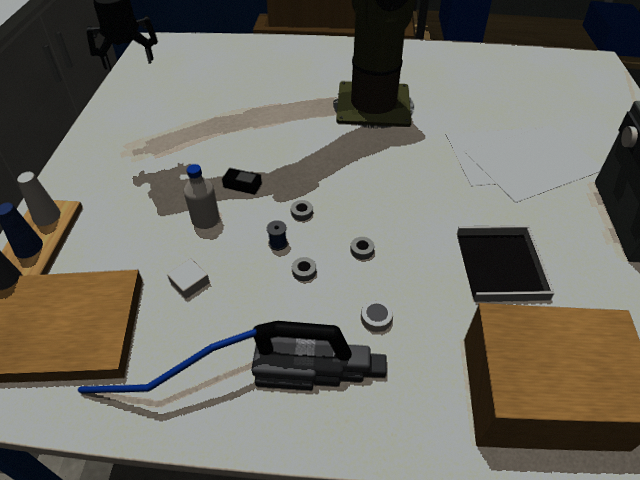

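View pics/side0.png

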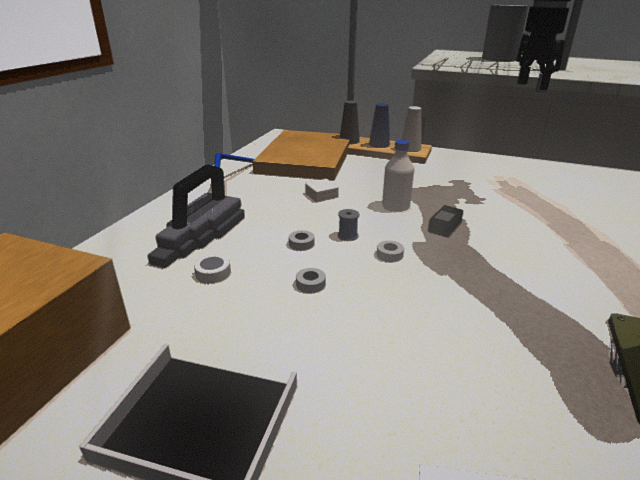

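The scene picture shows the bay at px (505,263) with its mouth facing left. The discs are at (302,210), (362,247) and (304,268), with the reel at (277,235) and the tape at (377,316). Next I'll zoom in to get the exact pose of the bay.

```bash
python3 - <<'E'
from h import *
p=bot.capture('scene'); q=bot.capture('side')
print(proj(p,[[.58,.193,0]]),proj(q,[[.58,.193,0]]))
from scipy.optimize import minimize
def rect(x,y,t,z):
    c,s=np.cos(t),np.sin(t)
    P=np.array([[-.085,0],[-.085,.15],[.085,.15],[.085,0]])
    return np.c_[x+c*P[:,0]-s*P[:,1], y+s*P[:,0]+c*P[:,1], np.full(4,z)]
sh=[bot.silhouettes(i,'bay') for i in (p,q)]
for i,s in zip((p,q),sh): print([ (d['confidence'],d['pixels'].sum()) for d in s])
# dark floor mask
for nm,i,box in (('p',p,(440,210,570,310)),('q',q,(60,330,320,480))):
    x0,y0,x1,y1=box
    cv2.imwrite(f'pics/z{nm}.png',cv2.resize(i['pixels'][y0:y1,x0:x1],None,fx=(6 if nm=='p' else 3),fy=(6 if nm=='p' else 3),interpolation=cv2.INTER_CUBIC))
E
```

```text
[[465.12721637 265.17391953]] [[231.09205856 371.44596654]]
[(0.83, np.int64(5986)), (0.25, np.int64(972)), (0.23, np.int64(1505))]
[(0.8, np.int64(19284))]
```

View pics/zp.png

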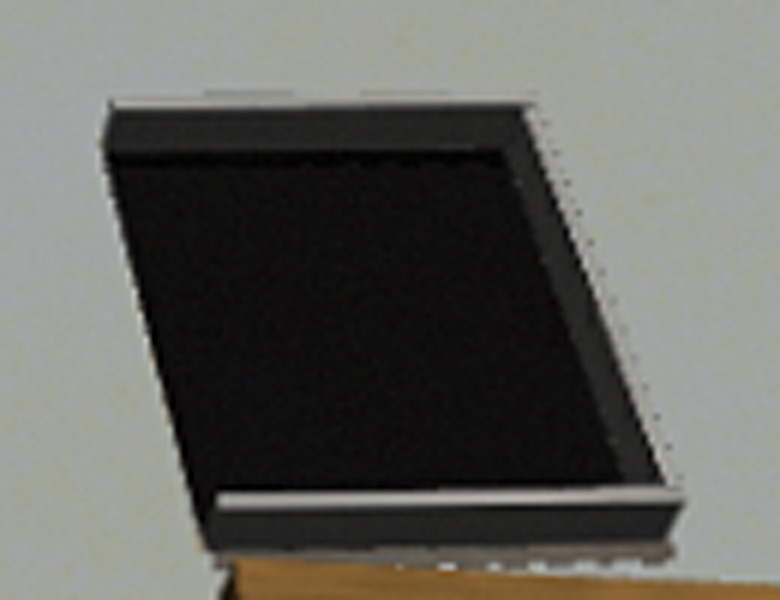

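View pics/zq.png

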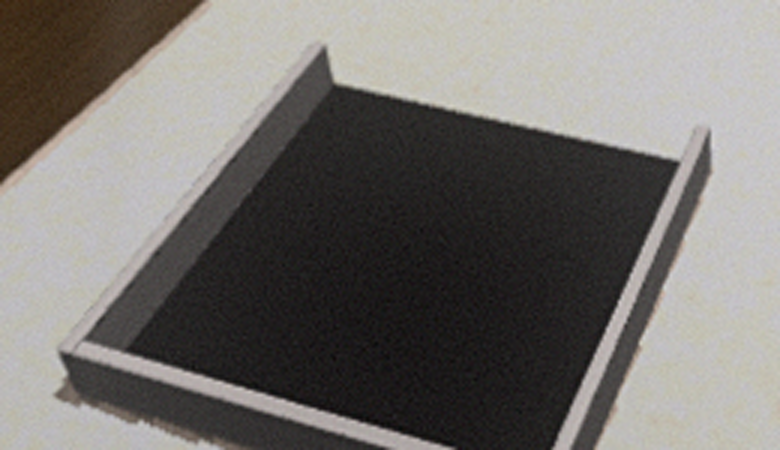

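```bash
python3 - <<'E'
from h import *
from scipy.optimize import least_squares
p=bot.capture('scene'); q=bot.capture('side')
A=[(-.085,0,0),(-.085,.15,0),(.091,0,0),(.091,0,.025),(-.091,0,.025)]
a=[(457.8,235.3),(523.3,235),(474.2,301.7),(476,293.5),(458.5,227)]
B=[(.085,0,0),(.085,0,.025),(.085,.15,0),(-.085,0,.025)]
b=[(60+335/3,330+83/3),(60+326/3,330+45/3),(60+128/3,330+346/3),(60+696/3,330+126/3)]
def wd(v,P):
    x,y,t=v;P=np.array(P);c,s=np.cos(t),np.sin(t)
    return np.c_[x+c*P[:,0]-s*P[:,1],y+s*P[:,0]+c*P[:,1],P[:,2]]
f=lambda v:np.r_[(proj(p,wd(v,A))-a).ravel(),(proj(q,wd(v,B))-b).ravel()]
r=least_squares(f,[.58,.193,0],loss='soft_l1');print(r.x,r.fun.reshape(-1,2).round(1))
np.save('bay.npy',r.x)
for i in (p,q):
  for l in ('weight_a','reel','tape'):
    for d in bot.silhouettes(i,l)[:4]:
        m=d['pixels'];v,u=np.nonzero(m);print(l,d['confidence'],m.sum(),u.mean().round(1),v.mean().round(1),ray(i,[[u.mean(),v.mean()]],.01).round(4))
E
```

```text
[0.58131793 0.19207774 0.08200814] [[-0.6  0.1]
 [ 0.4 -0. ]
 [-0.5  0.1]
 [ 0.6  0.8]
 [ 0.4 -1.4]
 [ 0.5 -0.4]
 [ 0.4 -1.7]
 [-8.9 11.6]
 [ 0.6 -1.5]]
weight_a 0.86 444 361.6 247.4 [[ 0.5556 -0.0241  0.01  ]]
weight_a 0.6 473 303.3 268.7 [[ 0.6216 -0.1413  0.01  ]]
weight_a 0.54 361 301.0 209.6 [[ 0.4526 -0.1631  0.01  ]]
reel 0.83 444 276.9 234.3 [[ 0.5317 -0.2076  0.01  ]]
tape 0.83 810 376.2 315.6 [[0.724  0.0071 0.01  ]]
weight_a 0.95 498 389.9 250.9 [[ 0.4524 -0.1566  0.01  ]]
weight_a 0.7 636 311.0 280.0 [[ 0.5537 -0.0194  0.01  ]]
weight_a 0.69 493 301.2 240.5 [[ 0.6192 -0.1338  0.01  ]]
reel 0.62 624 348.2 224.4 [[ 0.5552 -0.2286  0.01  ]]
tape 0.56 880 212.0 268.7 [[0.724  0.0097 0.01  ]]
```

```bash
python3 - <<'E'
from h import *
print(bot.nose_length)
p=bot.capture('scene');D=p['depth']
v,u=np.mgrid[0:480,0:640]
q=cv2.undistortPoints(np.stack([u,v],-1).reshape(-1,1,2).astype(float),K(p),np.array(p['dist'],float)).reshape(-1,2)
d=D.ravel()[:,None]; W=(np.c_[q[:,0],-q[:,1],-np.ones(len(q))]*d)@Rm(p).T+np.array(p['xyz'])
W=W[d[:,0]>0]
s=W[(W[:,0]>.3)&(W[:,0]<.95)&(abs(W[:,1])<.5)]
H=np.zeros((26,33))
for x,y,z in s: 
    i=int((x-.3)/.025);j=int((y+.4)/.025)
    if 0<=i<26 and 0<=j<33:H[i,j]=max(H[i,j],z*1000)
print('cols y from -.4 step .025');print('\n'.join(f'{.3+.025*i:.3f} '+' '.join('%3d'%h for h in H[i]) for i in range(26)))
E
```

```text
0.1734
cols y from -.4 step .025
0.300   5   6   4   4   4   3   4   5   4   4   6   6   5   4   4   4   4   4   4   4   5   5   4   4   4   3   5   4   5   5   4   5   5
0.325   4   4  32  32   0   4   5   3   5   3   3   4   5   6   4   3   4   5   5   4   5   5   4   6   3   2   3   5   5   5   6   7   5
0.350   5  33  34  35  35  33   4   4   5   4   3   4   4   4   4   4   4   3   5   5   6   6   6   6   6   5   4   3   3   4   4   4   4
0.375   2  32  34  34  36  32   4   5   4   6   4   2   6   6   5   4   4   4   5   4   3   4   4   6   6   5   5   5   3   4   3   4   4
0.400   0   6   5   5  29   4   4   3   4   6   5   4   4   5   5   4   4   5   4   5   4   4   5   5   5   5   4   4   5   5   3   5   4
0.425   0   4   6   5   5   4   4   6  23  21  20   4   3   5   4   4   3   4   5   6   5   4   3   4   5   4   5   4   4   6   5   5   5
0.450 149 112   5   4   4   3   4   4  22  22  21   3   3   4   5   4   4   5   5   5   4   4   5   4   4   5   4   4   3   3   4   4   6
0.475 153 152 102   4   4   5   4   4  19  21   6   4   4   4   4   4   3   4   4   5   4   5   5  28
[... 1820 characters left out ...]
23 123 123
0.825   5   5   5   3   4   5 112 113 122 128 127 127 127 124  87  50  26   6   4   4   4   4 124 123 124 124 125 124 124 125 125 124 124
0.850   4   4   5   5   4 116 115 113  49  50  49  49  49  50  44  45   5   5   5   4   4   4 123 123 124 124 124 124 123 124 124 124 124
0.875   4   3   4 100 109 113   4   4  25  25  25  25   4   5   5   5   4   4   4   4   4   6 123 124 123 123 125 123 124 123 124 124 123
0.900  63  79  89  97   4   5   4   4   3   5   4   5   4   4   6   4   5   6   4   4   5   4 125 125 124 124 124 124 124 124 124 124 121
0.925  69  80  78   4   4   4   4   5   4   5   4   5   4   4   4   4   5   4   4   4   5   5 123 125 124 124 124 123 123 123 125 125   0
```

Emit:
apply_moves(
  commands=[
    {"dx":0.08,"dy":0.12,"dz":0,"turn":16,"fingers":0.03},
    {"dx":0.08,"dy":0.12,"dz":0,"turn":16,"fingers":0.03},
    {"dx":0.08,"dy":0.12,"dz":0,"turn":16,"fingers":0.03},
    {"dx":0.16,"dy":0.24,"dz":0,"turn":32,"fingers":0.03},
    {"dx":0.16,"dy":0.24,"dz":0,"turn":32,"fingers":0.03},
    {"dx":0.16,"dy":0.24,"dz":0,"turn":32,"fingers":0.03},
    {"dx":0.305,"dy":0.469,"dz":-0.1,"turn":64,"fingers":0.03},
    {"dx":0.305,"dy":0.469,"dz":-0.1,"turn":64,"fingers":0.03},
    {"dx":0.305,"dy":0.469,"dz":-0.1,"turn":64,"fingers":0.03},
    {"dx":0.305,"dy":0.469,"dz":-0.1,"turn":64,"fingers":0.03},
    {"dx":0.305,"dy":0.469,"dz":-0.1,"turn":64,"fingers":0.03},
    {"dx":0.305,"dy":0.469,"dz":-0.1,"turn":64,"fingers":0.03},
    {"dx":0.305,"dy":0.469,"dz":-0.1,"turn":64,"fingers":0.03},
    {"dx":0.305,"dy":0.469,"dz":-0.1,"turn":64,"fingers":0.03},
    {"dx":0.305,"dy":0.469,"dz":-0.1,"turn":64,"fingers":0.03},
    {"dx":0.305,"dy":0.469,"dz":-0.1,"turn":64,"fingers":0.03},
  ],
)

```text
t: 3.18
position: [0.5538, -0.102, 0.3042]
tcp_rot: [-180.0, -0.1, 87.6]
force: [0.4, -1.2, -0.5]
gripper_width: 0.0302
```

```bash
python3 - <<'E'
from h import *
p=bot.capture('wrist');cv2.imwrite('pics/w1.png',p['pixels'])
for l in ['bay','weight_a','reel']:
    for d in bot.silhouettes(p,l)[:4]:
        m=d['pixels'];v,u=np.nonzero(m);print(l,d['confidence'],m.sum(),u.mean(),v.mean(),ray(p,[[u.mean(),v.mean()]],.014).round(4))
    for d in bot.pinpoint(p,l)[:4]: print(l,w(p,d['position']).round(4),round(d['confidence'],2))
E
```

```text
bay 0.61 4329 319.35019635019637 373.988911988912 [[ 0.5487 -0.2151  0.014 ]]
weight_a 0.97 3949 415.8708533806027 277.369713851608 [[ 0.6217 -0.1379  0.014 ]]
weight_a 0.92 3804 190.83727655099895 311.7008412197687 [[ 0.4558 -0.1582  0.014 ]]
weight_a 0.88 4885 319.53265097236437 113.192835209826 [[ 0.5569 -0.0223  0.014 ]]
weight_a [ 0.4503 -0.1624  0.001 ] 0.87
weight_a [ 0.6237 -0.1412 -0.0026] 0.74
weight_a [ 5.594e-01 -1.730e-02  2.000e-04] 0.68
reel 0.85 4298 319.2526756630991 373.7959516053979 [[ 0.5487 -0.215   0.014 ]]
reel [ 0.5482 -0.2016  0.0007] 0.61
```

View pics/w1.png

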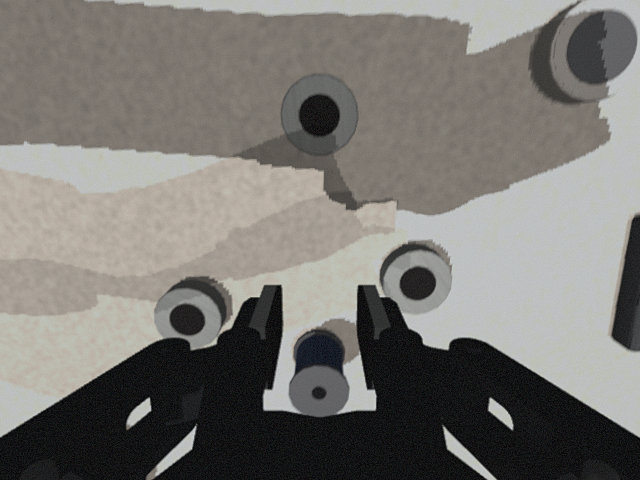

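The wrist view shows disc c at (319,113), a at (190,315), b at (416,280) and the reel at (319,385). These agree with the scene and side cameras. I'll lower the fingers behind c and push gently.

Emit:
apply_moves(
  commands=[
    {"dz":-0.04,"turn":0},
    {"dz":-0.075},
    {"dz":-0.105},
    {"dz":-0.127},
    {"dz":-0.127},
    {"dy":0.006,"dz":-0.127},
    {"dy":0.014,"dz":-0.127},
    {"dx":0.001,"dy":0.022,"dz":-0.127},
    {"dx":0.001,"dy":0.03,"dz":-0.127},
    {"dx":0.002,"dy":0.036,"dz":-0.127},
    {"dx":0.002,"dy":0.042,"dz":-0.127},
    {"dx":0.002,"dy":0.047,"dz":-0.127},
    {"dx":0.002,"dy":0.052,"dz":-0.127},
    {"dx":0.0025,"dy":0.057,"dz":-0.127},
    {"dx":0.003,"dy":0.064,"dz":-0.127},
    {"dx":0.003,"dy":0.071,"dz":-0.127},
    {"dx":0.0035,"dy":0.078,"dz":-0.127},
    {"dx":0.004,"dy":0.085,"dz":-0.127},
    {"dx":0.004,"dy":0.092,"dz":-0.127},
    {"dx":0.0045,"dy":0.1,"dz":-0.127},
  ],
)

```text
invalid input at $.commands[0]: expected keys fingers, dx, dy, dz, turn
```

```bash
cat > look.py <<'E'
import sys
from h import *
n=sys.argv[1]
P={c:bot.capture(c) for c in sys.argv[2:]}
bx=np.load('bay.npy')
o=bot.get_obs();print(o['t'],o['position'].round(4),o['tcp_rot'].round(1),o['force'].round(1),o['gripper_width'].round(4))
for c,p in P.items():
    cv2.imwrite(f'pics/{c}{n}.png',p['pixels'])
    for l in ['weight_a','reel']:
      for d in bot.silhouettes(p,l)[:4]:
        m=d['pixels'];v,u=np.nonzero(m);g=ray(p,[[u.mean(),v.mean()]],.012 if l!='reel' else .025)[0]
        e=g[:2]-bx[:2];c_,s_=np.cos(bx[2]),np.sin(bx[2])
        print(c,l,round(d['confidence'],2),m.sum(),int(u.mean()),int(v.mean()),g[:2].round(4),'bay',np.round([c_*e[0]+s_*e[1],-s_*e[0]+c_*e[1]],4))
E
python3 look.py 2 wrist scene
```

```text
Traceback (most recent call last):
  File "look.py", line 6, in <module>
    o=bot.get_obs();print(o['t'],o['position'].round(4),o['tcp_rot'].round(1),o['force'].round(1),o['gripper_width'].round(4))
                                                                                                  ^^^^^^^^^^^^^^^^^^^^^^^^
AttributeError: 'float' object has no attribute 'round'
```

The move was refused because every row needs all five keys, so nothing moved.

Emit:
apply_moves(
  commands=[
    {"dx":0,"dy":0,"dz":-0.04,"turn":0,"fingers":0.03},
    {"dx":0,"dy":0,"dz":-0.075,"turn":0,"fingers":0.03},
    {"dx":0,"dy":0,"dz":-0.105,"turn":0,"fingers":0.03},
    {"dx":0,"dy":0,"dz":-0.127,"turn":0,"fingers":0.03},
    {"dx":0,"dy":0,"dz":-0.127,"turn":0,"fingers":0.03},
    {"dx":0,"dy":0.006,"dz":-0.127,"turn":0,"fingers":0.03},
    {"dx":0,"dy":0.014,"dz":-0.127,"turn":0,"fingers":0.03},
    {"dx":0.001,"dy":0.022,"dz":-0.127,"turn":0,"fingers":0.03},
    {"dx":0.001,"dy":0.03,"dz":-0.127,"turn":0,"fingers":0.03},
    {"dx":0.002,"dy":0.036,"dz":-0.127,"turn":0,"fingers":0.03},
    {"dx":0.002,"dy":0.042,"dz":-0.127,"turn":0,"fingers":0.03},
    {"dx":0.002,"dy":0.047,"dz":-0.127,"turn":0,"fingers":0.03},
    {"dx":0.002,"dy":0.052,"dz":-0.127,"turn":0,"fingers":0.03},
    {"dx":0.0025,"dy":0.057,"dz":-0.127,"turn":0,"fingers":0.03},
    {"dx":0.003,"dy":0.064,"dz":-0.127,"turn":0,"fingers":0.03},
    {"dx":0.003,"dy":0.071,"dz":-0.127,"turn":0,"fingers":0.03},
    {"dx":0.0035,"dy":0.078,"dz":-0.127,"turn":0,"fingers":0.03},
    {"dx":0.004,"dy":0.085,"dz":-0.127,"turn":0,"fingers":0.03},
    {"dx":0.004,"dy":0.092,"dz":-0.127,"turn":0,"fingers":0.03},
    {"dx":0.0045,"dy":0.098,"dz":-0.127,"turn":0,"fingers":0.03},
  ],
)

```text
t: 5.3
position: [0.5571, -0.0066, 0.178]
tcp_rot: [180.0, 0.0, 87.3]
force: [-0.4, -2.8, 0.5]
gripper_width: 0.0301
```

```bash
sed -i "s/o\['gripper_width'\].round(4)/o['gripper_width']/" look.py; python3 look.py 2 wrist scene
```

```text
5.4 [ 0.5572 -0.0054  0.178 ] [ 1.80e+02 -1.00e-01  8.74e+01] [ 0.1  0.7 -0.7] 0.030124582618958916
wrist weight_a 0.86 15061 319 236 [0.5586 0.0242] bay [-0.0364 -0.1654]
scene weight_a 0.88 389 386 249 [0.5604 0.0277] bay [-0.0344 -0.1622]
scene weight_a 0.66 385 301 209 [ 0.4551 -0.1628] bay [-0.1549 -0.3433]
scene weight_a 0.62 486 303 268 [ 0.6232 -0.1406] bay [ 0.0145 -0.335 ]
scene reel 0.64 474 276 234 [ 0.546  -0.2048] bay [-0.0677 -0.3926]
```

View pics/wrist2.png

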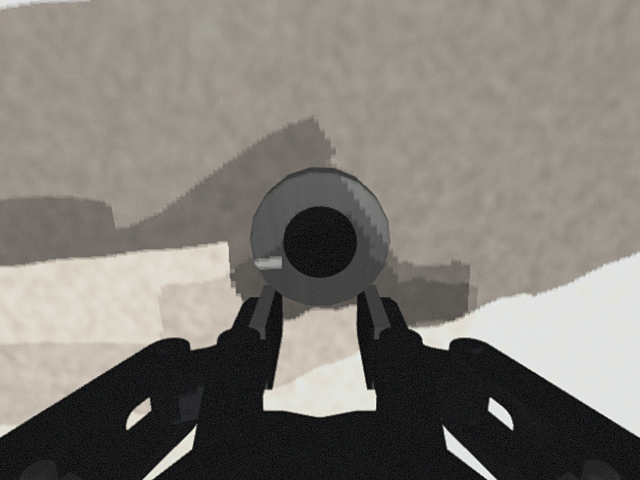

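View pics/scene2.png

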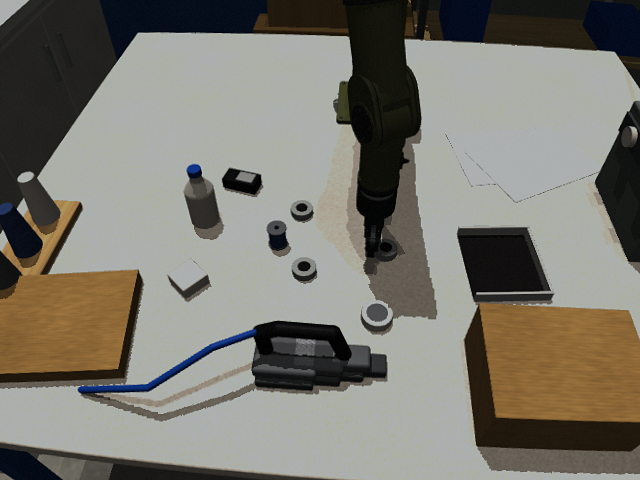

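The disc sits centred in the finger cradle at (319,236), 30 mm ahead of the TCP. I'll carry on with the push.

Emit:
apply_moves(
  commands=[
    {"dx":0,"dy":0.004,"dz":0,"turn":0,"fingers":0.03},
    {"dx":0.0005,"dy":0.01,"dz":0,"turn":0,"fingers":0.03},
    {"dx":0.001,"dy":0.018,"dz":0,"turn":0,"fingers":0.03},
    {"dx":0.0015,"dy":0.027,"dz":0,"turn":0,"fingers":0.03},
    {"dx":0.002,"dy":0.037,"dz":0,"turn":0,"fingers":0.03},
    {"dx":0.0025,"dy":0.047,"dz":0,"turn":0,"fingers":0.03},
    {"dx":0.003,"dy":0.057,"dz":0,"turn":0,"fingers":0.03},
    {"dx":0.0035,"dy":0.067,"dz":0,"turn":0,"fingers":0.03},
    {"dx":0.004,"dy":0.077,"dz":0,"turn":0,"fingers":0.03},
    {"dx":0.0045,"dy":0.087,"dz":0,"turn":0,"fingers":0.03},
    {"dx":0.005,"dy":0.097,"dz":0,"turn":0,"fingers":0.03},
    {"dx":0.0055,"dy":0.107,"dz":0,"turn":0,"fingers":0.03},
    {"dx":0.006,"dy":0.117,"dz":0,"turn":0,"fingers":0.03},
    {"dx":0.0065,"dy":0.127,"dz":0,"turn":0,"fingers":0.03},
    {"dx":0.007,"dy":0.137,"dz":0,"turn":0,"fingers":0.03},
    {"dx":0.0075,"dy":0.147,"dz":0,"turn":0,"fingers":0.03},
    {"dx":0.008,"dy":0.157,"dz":0,"turn":0,"fingers":0.03},
    {"dx":0.0085,"dy":0.166,"dz":0,"turn":0,"fingers":0.03},
    {"dx":0.009,"dy":0.173,"dz":0,"turn":0,"fingers":0.03},
    {"dx":0.009,"dy":0.178,"dz":0,"turn":0,"fingers":0.03},
  ],
)

```text
t: 7.27
position: [0.5662, 0.1719, 0.1779]
tcp_rot: [180.0, -0.1, 87.3]
force: [-1.0, -0.5, -0.7]
gripper_width: 0.0297
```

```bash
python3 look.py 3 wrist scene
```

```text
7.3667 [0.5661 0.1721 0.178 ] [ 1.80e+02 -1.00e-01  8.74e+01] [-0.4  0.1  0.3] 0.030249343793225685
wrist weight_a 0.96 15048 319 236 [0.5676 0.203 ] bay [-0.0128  0.0121]
scene weight_a 0.74 477 303 268 [ 0.6234 -0.1406] bay [ 0.0147 -0.335 ]
scene weight_a 0.59 345 301 209 [ 0.4541 -0.1623] bay [-0.1558 -0.3427]
scene weight_a 0.51 304 473 260 [0.5751 0.2091] bay [-0.0048  0.0175]
scene reel 0.77 484 276 235 [ 0.5475 -0.2057] bay [-0.0663 -0.3937]
```

View pics/wrist3.png

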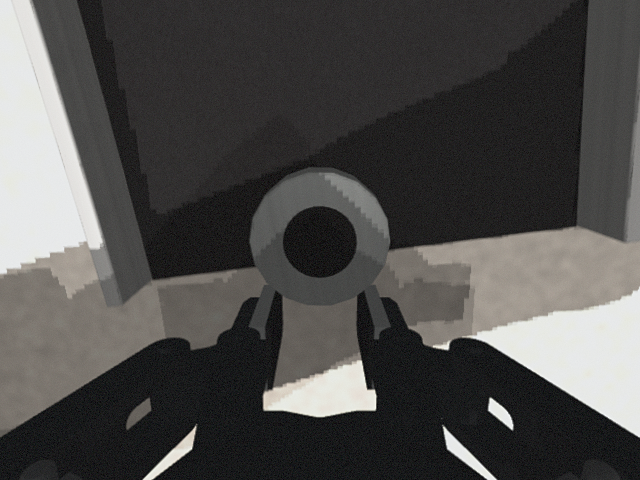

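Emit:
apply_moves(
  commands=[
    {"dx":0.0005,"dy":0.004,"dz":0,"turn":0,"fingers":0.03},
    {"dx":0.001,"dy":0.011,"dz":0,"turn":0,"fingers":0.03},
    {"dx":0.001,"dy":0.02,"dz":0,"turn":0,"fingers":0.03},
    {"dx":0.0015,"dy":0.03,"dz":0,"turn":0,"fingers":0.03},
    {"dx":0.002,"dy":0.04,"dz":0,"turn":0,"fingers":0.03},
    {"dx":0.0025,"dy":0.05,"dz":0,"turn":0,"fingers":0.03},
    {"dx":0.003,"dy":0.06,"dz":0,"turn":0,"fingers":0.03},
    {"dx":0.0035,"dy":0.07,"dz":0,"turn":0,"fingers":0.03},
    {"dx":0.004,"dy":0.08,"dz":0,"turn":0,"fingers":0.03},
    {"dx":0.0045,"dy":0.088,"dz":0,"turn":0,"fingers":0.03},
    {"dx":0.005,"dy":0.094,"dz":0,"turn":0,"fingers":0.03},
    {"dx":0.005,"dy":0.097,"dz":0,"turn":0,"fingers":0.03},
    {"dx":0.005,"dy":0.097,"dz":0,"turn":0,"fingers":0.03},
    {"dx":0.005,"dy":0.085,"dz":0,"turn":0,"fingers":0.03},
    {"dx":0.004,"dy":0.06,"dz":0.005,"turn":0,"fingers":0.03},
    {"dx":0.004,"dy":0.045,"dz":0.04,"turn":0,"fingers":0.03},
    {"dx":0.002,"dy":0.02,"dz":0.075,"turn":0,"fingers":0.03},
    {"dx":0,"dy":-0.01,"dz":0.1,"turn":0,"fingers":0.03},
    {"dx":-0.01,"dy":-0.04,"dz":0.12,"turn":-5,"fingers":0.03},
    {"dx":-0.02,"dy":-0.07,"dz":0.12,"turn":-10,"fingers":0.03},
  ],
)

```text
t: 9.23
position: [0.5474, 0.0976, 0.302]
tcp_rot: [179.5, -0.2, 76.9]
force: [0.5, -0.3, -0.3]
gripper_width: 0.0302
```

```bash
python3 look.py 4 scene wrist
```

```text
9.3333 [0.5449 0.0919 0.2989] [180.    0.4  76.6] [-0.4  0.5 -1.2] 0.029973129940803315
scene weight_a 0.84 427 516 261 [0.5715 0.2986] bay [-0.0011  0.107 ]
scene weight_a 0.81 449 302 268 [ 0.6238 -0.142 ] bay [ 0.015  -0.3364]
scene weight_a 0.63 375 300 209 [ 0.4556 -0.1638] bay [-0.1544 -0.3444]
scene weight_a 0.19 881 376 315 [0.7254 0.0068] bay [ 0.1284 -0.1964]
scene reel 0.71 552 276 235 [ 0.5475 -0.2051] bay [-0.0663 -0.3931]
wrist weight_a 0.86 538 467 457 [ 0.6172 -0.1291] bay [ 0.0095 -0.323 ]
```

View pics/wrist4.png

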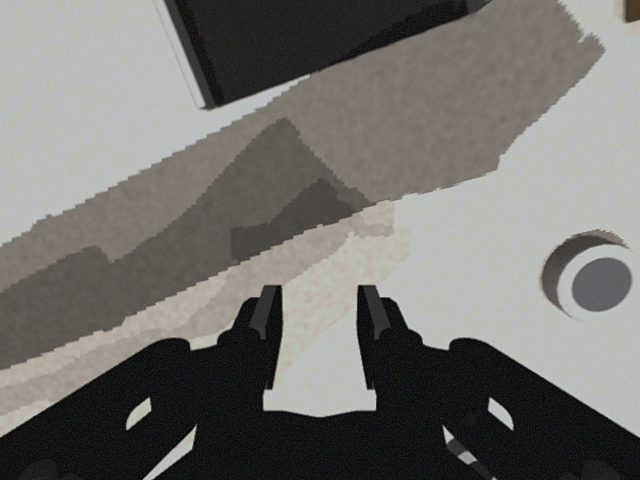

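Disc c lies at about bay (0, 107 mm). Next is disc a.

Emit:
apply_moves(
  commands=[
    {"dx":-0.013,"dy":-0.037,"dz":0,"turn":0,"fingers":0.03},
    {"dx":-0.026,"dy":-0.074,"dz":0,"turn":-2,"fingers":0.03},
    {"dx":-0.039,"dy":-0.111,"dz":0,"turn":-5,"fingers":0.03},
    {"dx":-0.052,"dy":-0.148,"dz":0,"turn":-5,"fingers":0.03},
    {"dx":-0.065,"dy":-0.185,"dz":0,"turn":-5,"fingers":0.03},
    {"dx":-0.078,"dy":-0.222,"dz":0,"turn":-5,"fingers":0.03},
    {"dx":-0.091,"dy":-0.259,"dz":0,"turn":-5,"fingers":0.03},
    {"dx":-0.104,"dy":-0.296,"dz":0,"turn":-5,"fingers":0.03},
    {"dx":-0.113,"dy":-0.319,"dz":0,"turn":-5,"fingers":0.03},
    {"dx":-0.113,"dy":-0.319,"dz":0,"turn":-5,"fingers":0.03},
    {"dx":-0.113,"dy":-0.319,"dz":0,"turn":-5,"fingers":0.03},
    {"dx":-0.113,"dy":-0.319,"dz":0,"turn":-5,"fingers":0.03},
  ],
)

```text
t: 10.53
position: [0.4343, -0.2172, 0.2977]
tcp_rot: [179.9, -0.2, 72.4]
force: [0.5, 0.2, 0.6]
gripper_width: 0.03
```

```bash
python3 look.py 5 wrist
```

```text
10.5833 [ 0.4345 -0.2167  0.2977] [179.9  -0.2  72.5] [ 0.3  0.6 -0.2] 0.030246076044535112
wrist weight_a 0.92 5922 578 31 [ 0.6195 -0.1441] bay [ 0.0105 -0.3382]
wrist weight_a 0.78 4927 322 146 [ 0.4546 -0.1613] bay [-0.1552 -0.3418]
wrist reel 0.65 6090 495 167 [ 0.5527 -0.2053] bay [-0.061  -0.3937]
```

View pics/wrist5.png

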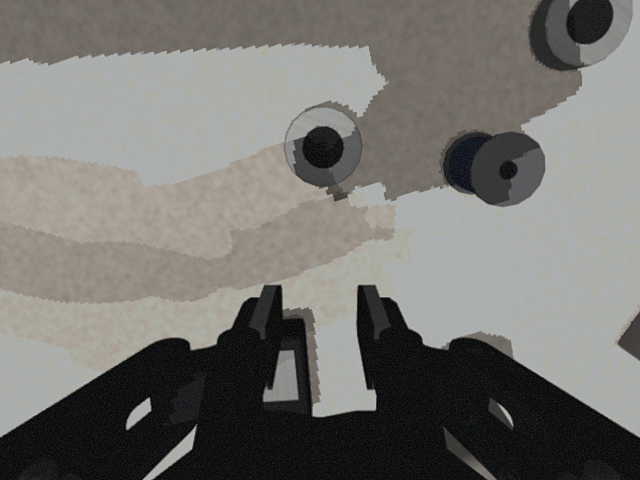

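Disc a is centred at (322,146), 59 mm ahead of the TCP. I'll work out the curved path into the bay.

```bash
cat > path.py <<'E'
import sys
from h import *
# disc x y, bay waypoint x y, bay target x y, tcp z
dx,dy,wx,wy,tx,ty=map(float,sys.argv[1:7])
bx=np.load('bay.npy');t=bx[2];R=np.array([[np.cos(t),-np.sin(t)],[np.sin(t),np.cos(t)]])
B=lambda x,y:bx[:2]+R@[x,y]
o=bot.get_obs();tc=o['position'][:2];psi0=o['tcp_rot'][2]
D=np.array([dx,dy]);Wp=B(wx,wy);T=B(tx,ty)
# quadratic bezier D -> Wp(ctrl) -> T
s=np.linspace(0,1,400)[:,None]
Z=(1-s)**2*D+2*s*(1-s)*Wp+s**2*T
h=np.gradient(Z,axis=0);h/=np.linalg.norm(h,axis=1)[:,None]
C=Z-.0305*h
L=np.r_[0,np.cumsum(np.linalg.norm(np.diff(Z,axis=0),axis=1))]
print('len',L[-1],'approach',C[0]-tc)
for l in np.arange(0,L[-1]+.01,.03):
    i=min(np.searchsorted(L,l),399);ps=np.degrees(np.arctan2(h[i,1],h[i,0]))
    print(round(l,3),(C[i]-tc).round(4),'turn',round(ps-psi0,1),'abs',C[i].round(3))
E
python3 path.py .4546 -.1615 -.035 -.05 -.035 .055
```

```text
len 0.4165915358013359 approach [0.0109854  0.02615617]
0.0 [0.011  0.0262] turn -0.2 abs [ 0.445 -0.191]
0.03 [0.0205 0.0558] turn 0.2 abs [ 0.455 -0.161]
0.06 [0.0296 0.0844] turn 0.6 abs [ 0.464 -0.132]
0.09 [0.0381 0.112 ] turn 1.0 abs [ 0.472 -0.105]
0.12 [0.0469 0.1413] turn 1.5 abs [ 0.481 -0.075]
0.15 [0.0554 0.1706] turn 2.1 abs [ 0.49  -0.046]
0.18 [0.0633 0.1986] turn 2.8 abs [ 0.498 -0.018]
0.21 [0.0711 0.2275] turn 3.6 abs [0.505 0.011]
0.24 [0.0787 0.257 ] turn 4.6 abs [0.513 0.04 ]
0.27 [0.0856 0.2857] turn 5.7 abs [0.52  0.069]
0.3 [0.0922 0.3153] turn 7.2 abs [0.527 0.099]
0.33 [0.0982 0.3449] turn 9.2 abs [0.533 0.128]
0.36 [0.1032 0.3739] turn 11.8 abs [0.538 0.157]
0.39 [0.1074 0.4042] turn 16.0 abs [0.542 0.187]
0.42 [0.11   0.4303] turn 22.1 abs [0.544 0.214]
```

Emit:
apply_moves(
  commands=[
    {"dx":0,"dy":0,"dz":-0.04,"turn":0,"fingers":0.03},
    {"dx":0,"dy":0,"dz":-0.075,"turn":0,"fingers":0.03},
    {"dx":0,"dy":0,"dz":-0.105,"turn":0,"fingers":0.03},
    {"dx":0,"dy":0,"dz":-0.12,"turn":0,"fingers":0.03},
    {"dx":0,"dy":0,"dz":-0.12,"turn":0,"fingers":0.03},
    {"dx":0.002,"dy":0.006,"dz":-0.12,"turn":0,"fingers":0.03},
    {"dx":0.005,"dy":0.012,"dz":-0.12,"turn":0,"fingers":0.03},
    {"dx":0.008,"dy":0.018,"dz":-0.12,"turn":0,"fingers":0.03},
    {"dx":0.0095,"dy":0.022,"dz":-0.12,"turn":0,"fingers":0.03},
    {"dx":0.011,"dy":0.026,"dz":-0.12,"turn":0,"fingers":0.03},
    {"dx":0.0125,"dy":0.031,"dz":-0.12,"turn":0,"fingers":0.03},
    {"dx":0.0145,"dy":0.037,"dz":-0.12,"turn":0,"fingers":0.03},
    {"dx":0.017,"dy":0.045,"dz":-0.12,"turn":0,"fingers":0.03},
    {"dx":0.02,"dy":0.054,"dz":-0.12,"turn":0,"fingers":0.03},
    {"dx":0.023,"dy":0.064,"dz":-0.12,"turn":0.3,"fingers":0.03},
    {"dx":0.0263,"dy":0.074,"dz":-0.12,"turn":0.5,"fingers":0.03},
    {"dx":0.0296,"dy":0.0844,"dz":-0.12,"turn":0.6,"fingers":0.03},
    {"dx":0.0327,"dy":0.094,"dz":-0.12,"turn":0.8,"fingers":0.03},
    {"dx":0.0355,"dy":0.103,"dz":-0.12,"turn":1,"fingers":0.03},
    {"dx":0.0375,"dy":0.11,"dz":-0.12,"turn":1,"fingers":0.03},
  ],
)

```text
t: 12.35
position: [0.4722, -0.1051, 0.1778]
tcp_rot: [179.9, -0.2, 73.6]
force: [-1.8, -3.4, 3.9]
gripper_width: 0.0297
```

```bash
python3 look.py 6 wrist scene; 
```

```text
12.45 [ 0.4725 -0.1042  0.1776] [179.9  -0.3  73.7] [0.3 0.2 0.2] 0.030270833418361263
wrist weight_a 0.93 14925 319 237 [ 0.4809 -0.0754] bay [-0.122  -0.2584]
wrist weight_a 0.6 70 638 293 [ 0.59   -0.1302] bay [-0.0177 -0.322 ]
scene weight_a 0.94 462 303 268 [ 0.6229 -0.1409] bay [ 0.0142 -0.3352]
scene weight_a 0.93 342 339 220 [ 0.4819 -0.0738] bay [-0.1208 -0.2568]
scene weight_a 0.76 447 516 261 [0.573  0.2985] bay [0.0005 0.1067]
scene reel 0.86 514 276 235 [ 0.5476 -0.205 ] bay [-0.0661 -0.393 ]
scene reel 0.71 435 516 261 [0.5842 0.2931] bay [0.0111 0.1004]
```

View pics/wrist6.png

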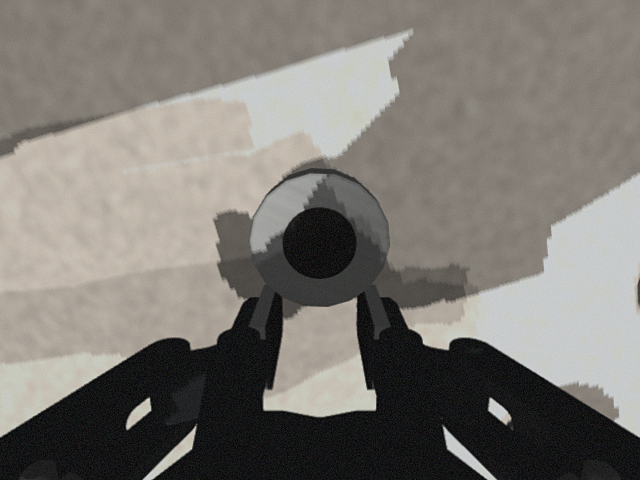

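Disc a is cradled at (319,237), so I'll continue along the path.

Emit:
apply_moves(
  commands=[
    {"dx":0.0015,"dy":0.005,"dz":0,"turn":0,"fingers":0.03},
    {"dx":0.004,"dy":0.012,"dz":0,"turn":0.1,"fingers":0.03},
    {"dx":0.006,"dy":0.02,"dz":0,"turn":0.2,"fingers":0.03},
    {"dx":0.009,"dy":0.029,"dz":0,"turn":0.3,"fingers":0.03},
    {"dx":0.012,"dy":0.039,"dz":0,"turn":0.5,"fingers":0.03},
    {"dx":0.015,"dy":0.049,"dz":0,"turn":0.7,"fingers":0.03},
    {"dx":0.0175,"dy":0.058,"dz":0,"turn":0.9,"fingers":0.03},
    {"dx":0.0203,"dy":0.068,"dz":0,"turn":1.1,"fingers":0.03},
    {"dx":0.023,"dy":0.078,"dz":0,"turn":1.4,"fingers":0.03},
    {"dx":0.0258,"dy":0.088,"dz":0,"turn":1.7,"fingers":0.03},
    {"dx":0.0285,"dy":0.098,"dz":0,"turn":2,"fingers":0.03},
    {"dx":0.031,"dy":0.108,"dz":0,"turn":2.2,"fingers":0.03},
    {"dx":0.0338,"dy":0.118,"dz":0,"turn":2.5,"fingers":0.03},
    {"dx":0.0364,"dy":0.128,"dz":0,"turn":2.8,"fingers":0.03},
    {"dx":0.039,"dy":0.138,"dz":0,"turn":3.2,"fingers":0.03},
    {"dx":0.0415,"dy":0.148,"dz":0,"turn":3.5,"fingers":0.03},
    {"dx":0.044,"dy":0.158,"dz":0,"turn":3.9,"fingers":0.03},
    {"dx":0.0462,"dy":0.167,"dz":0,"turn":4.3,"fingers":0.03},
    {"dx":0.0476,"dy":0.173,"dz":0,"turn":4.5,"fingers":0.03},
    {"dx":0.0484,"dy":0.177,"dz":0,"turn":4.7,"fingers":0.03},
  ],
)

```text
t: 14.32
position: [0.5206, 0.0718, 0.1776]
tcp_rot: [179.9, -0.2, 78.3]
force: [-0.1, -1.3, -0.1]
gripper_width: 0.0301
```

```bash
python3 look.py 7 wrist; python3 path.py $(python3 - <<'E'
from h import *
o=bot.get_obs();a=np.radians(o['tcp_rot'][2]);d=o['position'][:2]+.0305*np.array([np.cos(a),np.sin(a)]);print(*d)
E
) -.035 .0 -.035 .055
```

```text
14.3667 [0.5207 0.0724 0.1776] [179.9  -0.3  78.4] [-0.4  0.6 -0.7] 0.029734751356656545
wrist weight_a 0.87 15255 319 237 [0.5269 0.1025] bay [-0.0615 -0.0848]
len 0.14435561541860634 approach [-4.57418977e-04  9.86202614e-05]
0.0 [-0.0005  0.0001] turn -0.9 abs [0.52  0.071]
0.03 [0.0066 0.0294] turn 1.0 abs [0.527 0.101]
0.06 [0.0129 0.059 ] turn 3.5 abs [0.533 0.13 ]
0.09 [0.0181 0.0884] turn 6.7 abs [0.539 0.159]
0.12 [0.022  0.1182] turn 11.2 abs [0.542 0.189]
0.15 [0.0239 0.1425] turn 16.4 abs [0.544 0.214]
```

View pics/wrist7.png

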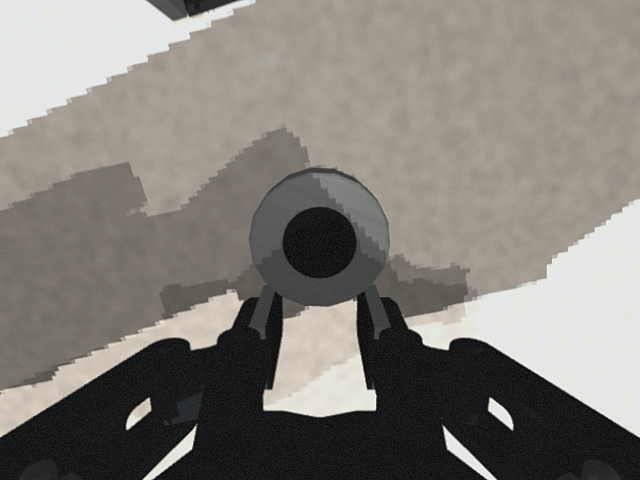

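Emit:
apply_moves(
  commands=[
    {"dx":0.001,"dy":0.005,"dz":0,"turn":0,"fingers":0.03},
    {"dx":0.003,"dy":0.012,"dz":0,"turn":0.2,"fingers":0.03},
    {"dx":0.0048,"dy":0.021,"dz":0,"turn":0.6,"fingers":0.03},
    {"dx":0.0068,"dy":0.03,"dz":0,"turn":1,"fingers":0.03},
    {"dx":0.009,"dy":0.04,"dz":0,"turn":1.8,"fingers":0.03},
    {"dx":0.0111,"dy":0.05,"dz":0,"turn":2.7,"fingers":0.03},
    {"dx":0.013,"dy":0.06,"dz":0,"turn":3.6,"fingers":0.03},
    {"dx":0.015,"dy":0.07,"dz":0,"turn":4.7,"fingers":0.03},
    {"dx":0.0167,"dy":0.08,"dz":0,"turn":5.7,"fingers":0.03},
    {"dx":0.0183,"dy":0.09,"dz":0,"turn":6.9,"fingers":0.03},
    {"dx":0.0197,"dy":0.1,"dz":0,"turn":8.4,"fingers":0.03},
    {"dx":0.0209,"dy":0.109,"dz":0,"turn":9.8,"fingers":0.03},
    {"dx":0.022,"dy":0.118,"dz":0,"turn":11.2,"fingers":0.03},
    {"dx":0.0228,"dy":0.127,"dz":0,"turn":13.2,"fingers":0.03},
    {"dx":0.0234,"dy":0.135,"dz":0,"turn":15,"fingers":0.03},
    {"dx":0.0238,"dy":0.14,"dz":0,"turn":16,"fingers":0.03},
    {"dx":0.0238,"dy":0.142,"dz":0,"turn":16.3,"fingers":0.03},
    {"dx":0.0238,"dy":0.142,"dz":0,"turn":16.3,"fingers":0.03},
    {"dx":0.025,"dy":0.125,"dz":0,"turn":16.3,"fingers":0.03},
    {"dx":0.027,"dy":0.1,"dz":0.005,"turn":16.3,"fingers":0.03},
  ],
)

```text
t: 16.13
position: [0.5468, 0.1743, 0.1823]
tcp_rot: [179.9, -0.5, 94.9]
force: [0.4, -1.5, -0.5]
gripper_width: 0.0298
```

```bash
python3 look.py 8 wrist scene
```

```text
16.2333 [0.5482 0.1659 0.1829] [179.9   0.   94.2] [ 0.2 -1.4  0.4] 0.02993179003398573
wrist weight_a 0.67 4884 425 19 [0.5725 0.2814] bay [-0.0015  0.0897]
wrist weight_a 0.66 17638 322 120 [0.5416 0.2471] bay [-0.035   0.0581]
scene weight_a 0.95 495 488 249 [0.5431 0.2441] bay [-0.0338  0.055 ]
scene weight_a 0.85 496 303 268 [ 0.6239 -0.1402] bay [ 0.0152 -0.3347]
scene weight_a 0.76 456 516 261 [0.5737 0.2988] bay [0.0011 0.107 ]
scene reel 0.83 498 276 234 [ 0.5469 -0.2053] bay [-0.0669 -0.3932]
```

View pics/wrist8.png

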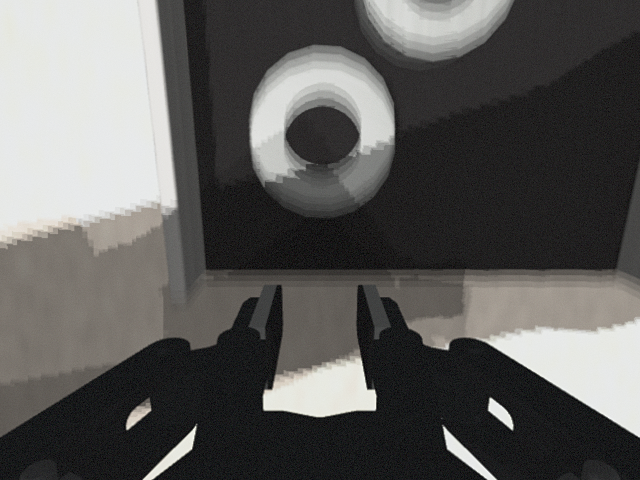

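Disc a is parked at about bay (-35, 55 mm). Next is disc b. I'll narrow the fingers slightly so they clear the reel.

Emit:
apply_moves(
  commands=[
    {"dx":0.001,"dy":-0.01,"dz":0.035,"turn":0,"fingers":0.022},
    {"dx":0.002,"dy":-0.02,"dz":0.07,"turn":0,"fingers":0.022},
    {"dx":0.007,"dy":-0.04,"dz":0.1,"turn":-1,"fingers":0.022},
    {"dx":0.014,"dy":-0.075,"dz":0.115,"turn":-2,"fingers":0.022},
    {"dx":0.022,"dy":-0.112,"dz":0.115,"turn":-3,"fingers":0.022},
    {"dx":0.031,"dy":-0.15,"dz":0.115,"turn":-4,"fingers":0.022},
    {"dx":0.04,"dy":-0.187,"dz":0.115,"turn":-4.2,"fingers":0.022},
    {"dx":0.049,"dy":-0.224,"dz":0.115,"turn":-4.2,"fingers":0.022},
    {"dx":0.058,"dy":-0.261,"dz":0.115,"turn":-4.2,"fingers":0.022},
    {"dx":0.066,"dy":-0.298,"dz":0.115,"turn":-4.2,"fingers":0.022},
    {"dx":0.073,"dy":-0.33,"dz":0.115,"turn":-4.2,"fingers":0.022},
    {"dx":0.077,"dy":-0.352,"dz":0.115,"turn":-4.2,"fingers":0.022},
    {"dx":0.077,"dy":-0.356,"dz":0.115,"turn":-4.2,"fingers":0.022},
    {"dx":0.077,"dy":-0.356,"dz":0.115,"turn":-4.2,"fingers":0.022},
    {"dx":0.077,"dy":-0.356,"dz":0.115,"turn":-4.2,"fingers":0.022},
    {"dx":0.077,"dy":-0.356,"dz":0.115,"turn":-4.2,"fingers":0.022},
    {"dx":0.077,"dy":-0.356,"dz":0.115,"turn":-4.2,"fingers":0.022},
  ],
)

```text
t: 17.85
position: [0.6247, -0.1811, 0.2979]
tcp_rot: [179.9, -0.4, 90.6]
force: [0.2, -0.1, -0.3]
gripper_width: 0.0224
```

```bash
python3 look.py 9 wrist scene
```

```text
17.95 [ 0.6246 -0.182   0.2979] [179.9  -0.4  90.6] [-0.6  0.3  0.1] 0.021928142035865208
wrist weight_a 0.64 4581 316 176 [ 0.6224 -0.1396] bay [ 0.0137 -0.3339]
wrist reel 0.86 4925 202 277 [ 0.5463 -0.2063] bay [-0.0675 -0.3941]
scene weight_a 0.93 482 303 268 [ 0.6229 -0.1408] bay [ 0.0142 -0.3352]
scene weight_a 0.88 394 488 249 [0.5439 0.245 ] bay [-0.033   0.0558]
scene weight_a 0.79 440 516 261 [0.5728 0.2984] bay [0.0002 0.1067]
scene reel 0.73 282 275 240 [ 0.5633 -0.2052] bay [-0.0505 -0.3945]
```

View pics/wrist9.png

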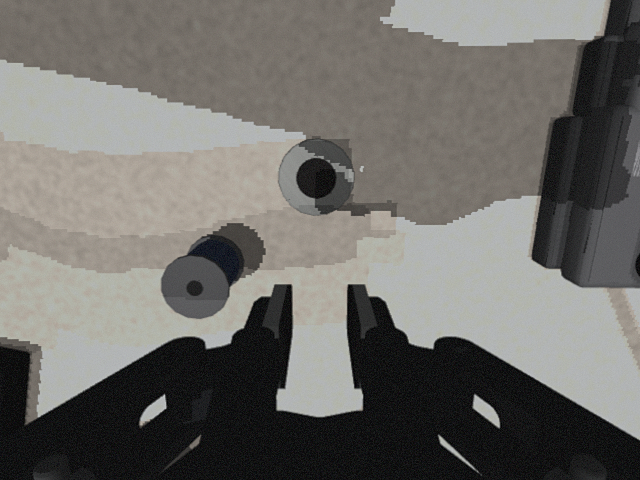

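Disc b is at (316,176), 42 mm ahead of the TCP, and the reel is clear on the left at (200,280). I'll back off 11 mm, lower the fingers and push.

Emit:
apply_moves(
  commands=[
    {"dx":-0.001,"dy":-0.006,"dz":-0.03,"turn":0,"fingers":0.022},
    {"dx":-0.001,"dy":-0.011,"dz":-0.06,"turn":0,"fingers":0.022},
    {"dx":-0.001,"dy":-0.011,"dz":-0.085,"turn":0,"fingers":0.022},
    {"dx":-0.001,"dy":-0.011,"dz":-0.108,"turn":0,"fingers":0.022},
    {"dx":-0.001,"dy":-0.011,"dz":-0.12,"turn":0,"fingers":0.022},
    {"dx":-0.001,"dy":-0.011,"dz":-0.12,"turn":0,"fingers":0.022},
    {"dx":-0.001,"dy":-0.006,"dz":-0.12,"turn":0,"fingers":0.022},
    {"dx":-0.001,"dy":-0.001,"dz":-0.12,"turn":0,"fingers":0.022},
    {"dx":-0.001,"dy":0.003,"dz":-0.12,"turn":0,"fingers":0.022},
    {"dx":-0.001,"dy":0.007,"dz":-0.12,"turn":0,"fingers":0.022},
    {"dx":-0.001,"dy":0.011,"dz":-0.12,"turn":0,"fingers":0.022},
    {"dx":-0.001,"dy":0.016,"dz":-0.12,"turn":0,"fingers":0.022},
    {"dx":-0.001,"dy":0.022,"dz":-0.12,"turn":0,"fingers":0.022},
    {"dx":-0.001,"dy":0.03,"dz":-0.12,"turn":0,"fingers":0.022},
    {"dx":-0.001,"dy":0.039,"dz":-0.12,"turn":0,"fingers":0.022},
    {"dx":-0.0015,"dy":0.049,"dz":-0.12,"turn":0,"fingers":0.022},
    {"dx":-0.0015,"dy":0.059,"dz":-0.12,"turn":0,"fingers":0.022},
    {"dx":-0.0015,"dy":0.068,"dz":-0.12,"turn":0,"fingers":0.022},
    {"dx":-0.0015,"dy":0.075,"dz":-0.12,"turn":0,"fingers":0.022},
    {"dx":-0.002,"dy":0.08,"dz":-0.12,"turn":0,"fingers":0.022},
  ],
)

```text
t: 19.82
position: [0.6226, -0.1016, 0.1778]
tcp_rot: [179.9, -0.4, 90.5]
force: [0.0, -3.3, 1.9]
gripper_width: 0.0215
```

```bash
python3 look.py 10 wrist scene
```

```text
19.9167 [ 0.6224 -0.1012  0.1776] [179.9  -0.5  90.6] [-0.3 -0.7  0.6] 0.022437369222962945
scene weight_a 0.97 429 488 249 [0.5425 0.2446] bay [-0.0343  0.0556]
scene weight_a 0.84 466 515 261 [0.5735 0.2973] bay [0.0008 0.1055]
scene weight_a 0.79 484 340 270 [ 0.6235 -0.0664] bay [ 0.0209 -0.261 ]
scene weight_a 0.43 853 376 315 [0.7258 0.0072] bay [ 0.1289 -0.1961]
scene reel 0.96 506 276 234 [ 0.5463 -0.2053] bay [-0.0674 -0.3932]
```

View pics/wrist10.png

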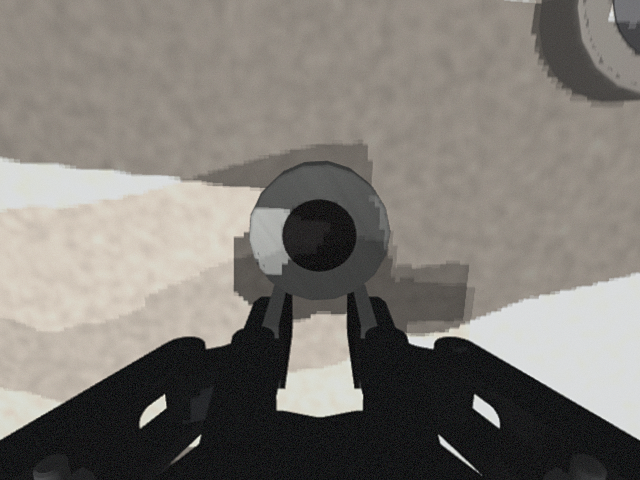

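Disc b is cradled and the reel hasn't moved. I'll continue the push.

Emit:
apply_moves(
  commands=[
    {"dx":0,"dy":0.005,"dz":0,"turn":0,"fingers":0.022},
    {"dx":0,"dy":0.012,"dz":0,"turn":0,"fingers":0.022},
    {"dx":0,"dy":0.02,"dz":0,"turn":0,"fingers":0.022},
    {"dx":0,"dy":0.029,"dz":0,"turn":0,"fingers":0.022},
    {"dx":-0.0005,"dy":0.039,"dz":0,"turn":0,"fingers":0.022},
    {"dx":-0.0005,"dy":0.049,"dz":0,"turn":0,"fingers":0.022},
    {"dx":-0.0005,"dy":0.059,"dz":0,"turn":0,"fingers":0.022},
    {"dx":-0.0005,"dy":0.069,"dz":0,"turn":0,"fingers":0.022},
    {"dx":-0.0005,"dy":0.079,"dz":0,"turn":0,"fingers":0.022},
    {"dx":-0.001,"dy":0.089,"dz":0,"turn":0,"fingers":0.022},
    {"dx":-0.001,"dy":0.099,"dz":0,"turn":0,"fingers":0.022},
    {"dx":-0.001,"dy":0.109,"dz":0,"turn":0,"fingers":0.022},
    {"dx":-0.001,"dy":0.119,"dz":0,"turn":0,"fingers":0.022},
    {"dx":-0.001,"dy":0.129,"dz":0,"turn":0,"fingers":0.022},
    {"dx":-0.0015,"dy":0.139,"dz":0,"turn":0,"fingers":0.022},
    {"dx":-0.0015,"dy":0.149,"dz":0,"turn":0,"fingers":0.022},
    {"dx":-0.0015,"dy":0.159,"dz":0,"turn":0,"fingers":0.022},
    {"dx":-0.0015,"dy":0.168,"dz":0,"turn":0,"fingers":0.022},
    {"dx":-0.002,"dy":0.176,"dz":0,"turn":0,"fingers":0.022},
    {"dx":-0.002,"dy":0.181,"dz":0,"turn":0,"fingers":0.022},
  ],
)

```text
t: 21.78
position: [0.62, 0.0795, 0.1774]
tcp_rot: [179.9, -0.4, 90.5]
force: [-0.3, -1.5, -1.7]
gripper_width: 0.0219
```

```bash
python3 look.py 11 wrist scene
```

```text
21.8833 [0.6201 0.0796 0.1775] [179.9  -0.5  90.5] [-0.1  0.  -0.7] 0.02191193369077739
wrist weight_a 0.67 15188 319 230 [0.6197 0.114 ] bay [ 0.0319 -0.081 ]
scene weight_a 0.93 349 432 276 [0.6243 0.1189] bay [ 0.0369 -0.0765]
scene weight_a 0.92 474 488 249 [0.542  0.2452] bay [-0.0348  0.0562]
scene weight_a 0.75 429 516 262 [0.5742 0.2986] bay [0.0016 0.1067]
scene weight_a 0.19 1485 200 198 [ 0.4361 -0.3991] bay [-0.1932 -0.5773]
scene reel 0.95 464 276 235 [ 0.5476 -0.2056] bay [-0.0662 -0.3936]
```

View pics/wrist11.png

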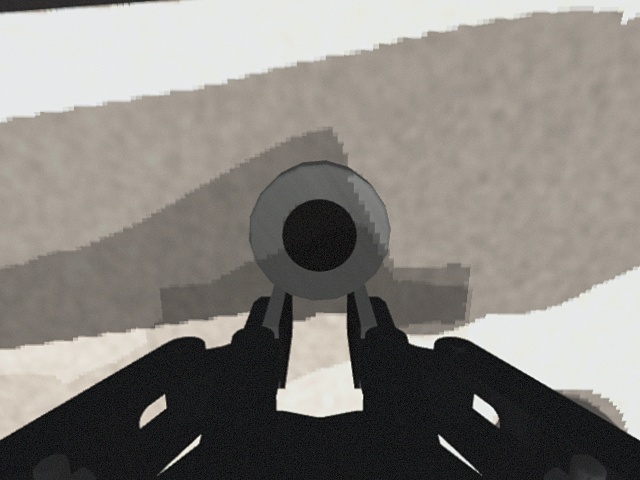

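Emit:
apply_moves(
  commands=[
    {"dx":0,"dy":0.005,"dz":0,"turn":0,"fingers":0.022},
    {"dx":0,"dy":0.012,"dz":0,"turn":0,"fingers":0.022},
    {"dx":0,"dy":0.021,"dz":0,"turn":0,"fingers":0.022},
    {"dx":0,"dy":0.031,"dz":0,"turn":0,"fingers":0.022},
    {"dx":0,"dy":0.041,"dz":0,"turn":0,"fingers":0.022},
    {"dx":0,"dy":0.051,"dz":0,"turn":0,"fingers":0.022},
    {"dx":0,"dy":0.061,"dz":0,"turn":0,"fingers":0.022},
    {"dx":0,"dy":0.071,"dz":0,"turn":0,"fingers":0.022},
    {"dx":0,"dy":0.081,"dz":0,"turn":0,"fingers":0.022},
    {"dx":0,"dy":0.091,"dz":0,"turn":0,"fingers":0.022},
    {"dx":0,"dy":0.101,"dz":0,"turn":0,"fingers":0.022},
    {"dx":0,"dy":0.111,"dz":0,"turn":0,"fingers":0.022},
    {"dx":0,"dy":0.121,"dz":0,"turn":0,"fingers":0.022},
    {"dx":0,"dy":0.129,"dz":0,"turn":0,"fingers":0.022},
    {"dx":0,"dy":0.135,"dz":0,"turn":0,"fingers":0.022},
    {"dx":0,"dy":0.137,"dz":0,"turn":0,"fingers":0.022},
    {"dx":0,"dy":0.137,"dz":0,"turn":0,"fingers":0.022},
    {"dx":0,"dy":0.125,"dz":0,"turn":0,"fingers":0.022},
    {"dx":0,"dy":0.1,"dz":0.003,"turn":0,"fingers":0.022},
    {"dx":0,"dy":0.085,"dz":0.03,"turn":0,"fingers":0.022},
  ],
)

```text
t: 23.75
position: [0.6184, 0.1582, 0.2036]
tcp_rot: [-179.6, -0.1, 90.3]
force: [-0.1, -2.0, -0.2]
gripper_width: 0.0221
```

Emit:
apply_moves(
  commands=[
    {"dx":0,"dy":-0.02,"dz":0.035,"turn":0,"fingers":0.022},
    {"dx":0,"dy":-0.04,"dz":0.07,"turn":0,"fingers":0.022},
    {"dx":0,"dy":-0.06,"dz":0.1,"turn":0,"fingers":0.022},
    {"dx":0,"dy":-0.08,"dz":0.13,"turn":0,"fingers":0.022},
    {"dx":0,"dy":-0.08,"dz":0.13,"turn":0,"fingers":0.022},
    {"dx":0,"dy":-0.08,"dz":0.13,"turn":0,"fingers":0.022},
  ],
)

```text
t: 24.25
position: [0.619, 0.075, 0.3356]
tcp_rot: [-179.8, -0.0, 90.0]
force: [0.3, 0.5, -0.1]
gripper_width: 0.0223
```

```bash
python3 look.py 12 scene side; python3 - <<'E'
from h import *
for n in ('scene','side'):
    p=bot.capture(n)
    for l in ['tape','stamp','pinbox','spray']:
        for d in bot.pinpoint(p,l)[:1]: print(n,l,w(p,d['position']).round(3),round(d['confidence'],2))
E
```

```text
24.35 [0.6178 0.0779 0.3329] [-1.795e+02 -1.000e-01  9.030e+01] [-0.1  0.6  1. ] 0.022172118780867396
scene weight_a 0.95 457 516 261 [0.5734 0.2983] bay [0.0008 0.1065]
scene weight_a 0.77 516 495 278 [0.62   0.2484] bay [0.0432 0.0529]
scene weight_a 0.69 455 488 249 [0.5429 0.2448] bay [-0.034   0.0557]
scene reel 0.93 525 277 234 [ 0.5471 -0.204 ] bay [-0.0666 -0.392 ]
side weight_a 0.92 1926 185 439 [0.5695 0.3032] bay [-0.0026  0.1117]
side weight_a 0.73 1471 176 392 [0.6165 0.2537] bay [0.0401 0.0585]
side weight_a 0.59 728 445 220 [ 0.3706 -0.3126] bay [-0.2514 -0.4857]
side weight_a 0.56 1646 235 408 [0.5393 0.2498] bay [-0.0372  0.0609]
side reel 0.66 600 347 224 [ 0.5475 -0.2004] bay [-0.0658 -0.3884]
scene tape [0.726 0.007 0.001] 0.98
scene stamp [ 0.368 -0.311 -0.002] 0.91
scene pinbox [ 0.67  -0.371  0.001] 0.8
scene spray [ 0.491 -0.376  0.002] 0.82
side tape [ 0.724  0.008 -0.001] 0.97
side stamp [ 0.371 -0.315 -0.001] 0.85
side pinbox [ 0.667 -0.366  0.005] 0.78
side spray [ 0.493 -0.377  0.002] 0.64
```

View pics/scene12.png

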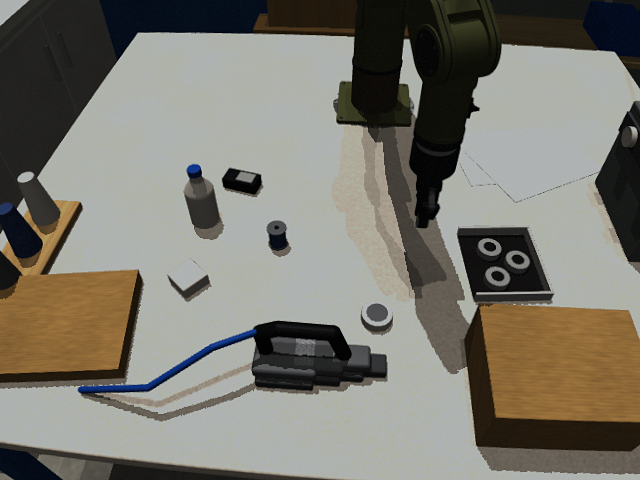

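View pics/side12.png

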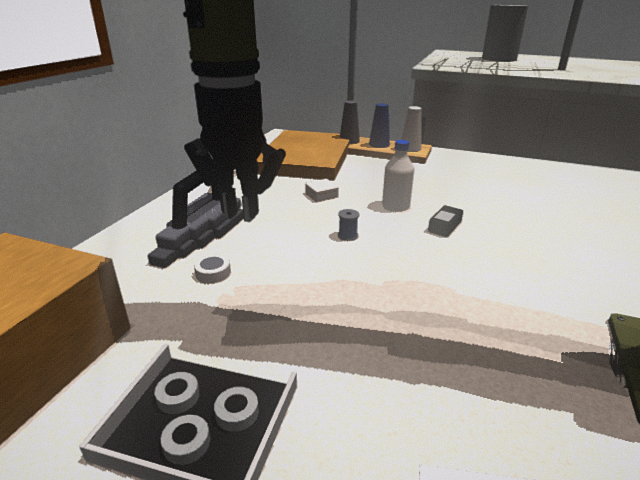

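The scene view shows all three discs flat inside the bay at (488,249), (495,278) and (516,261), and the side view agrees. The bystanders are where they started and the gripper is clear, so I'm handing in.

```bash
python3 - <<'E'
from rig import bot
print(bot.close_job())
E
```

```text
the job is handed in; nothing more can be done
None
```

All three disc weights are in the bay, lying flat and well past the mouth. I handed the job in at about 24.5 s of the 72 s allowed; the system reports no verdict.

I swept c, then a, then b one at a time. Each was cradled between partly open fingers at about 0.1 m/s, and nothing was pinched or lifted.

| Disc | x in bay frame (mm) | y past mouth (mm) |
|---|---|---|
| c | about 0 | 107 |
| a | about -34 | 56 |
| b | about +43 | 53 |

- **Discs:** The table gives scene-camera positions. The side camera agreed to about 6 mm. Every disc is well inside the judged limits.
- **Bystanders:** All five showed the same positions as at the start, within measuring noise of a few millimetres.
- **Forces:** The wrist force stayed at or below about 6 N at every reading I took. These came at the ends of moves and from still checks, so I didn't see peaks within a move. The arm was clear of everything at hand-in.
- **Checks that disagreed or failed:**
  - One corner I picked by hand for the bay fit was off by about 12 pixels, and the robust fit gave it little weight.
  - The networks gave a few false detections, such as the stamp or tape reported as a weight. I threw these out against the pictures.
  - One move call was refused for missing keys before anything moved.

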